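# Clamp the stop block with a T-bolt

## Robot

A 6-joint arm with a two-finger parallel gripper is mounted at the origin on the work surface. World frame = base frame: x ahead of the robot, y to its left, z up, the work surface at z = 0. Lengths are in mm, angles in degrees, forces in N, time in s.
With the tool pointing down it reaches from about 350 to 850 mm from the base axis. Payload 8.1 kg.
Tool frame: the origin (TCP) lies at the very end of the fingers, on their centre line; the grasp point (between the pads) lies 19 mm behind it (r.grip_point_offset is the distance from the TCP to the grasp point, in mm); z points along the fingers, y is the line along which they close (so a half turn about z gives the same grasp; the last joint's range is limited). The gripper opens to 85 mm and grips with 20 to 120 N. Pads are 22 mm wide; open, the fingers measure 114 mm over their backs; the gripper's body (76 mm by 85 mm) begins 54 mm behind the grasp point. The pads swing forward as they close: fully open they stand 13 mm farther back than shut.
Start: joints at [-76.685, 7.471, 85.268, -0, 87.261, -4.893], TCP at [187.507, -569.953, 231.292] pointing down, gripper open.
Joint ranges: [-169.43, 169.43], [-51.17, 129.36], [1.28, 143.12], [-76.62, 256.62], [0, 156.53], [-152.29, 152.29]. Speed limits (degrees/s): [136.94, 136.94, 159.86, 180, 180, 180].

## Interface

Orientations are given as [roll, pitch, yaw] about the fixed x, y, z axes, in that order (R = Rz(yaw) Ry(pitch) Rx(roll)).
In Python, from bench import status, eyes, r gives the robot as it stands.
- The arm moves only by the shell command python3 -m handwheel 'ROWS' [FORCE]. ROWS is a JSON object whose one key "series" holds a list that holds one entry, the list of rows, each a list of 7 numbers: the shift along the tool's x, y, z in cm, then the turn, a rotation vector about the tool's x, y, z in rad, then the opening, from 0 (shut) to 1 (fully open). In form: {"series": [[[tx, ty, tz, rx, ry, rz, claw], ...]]}. A call has 1 to 12 rows; each row is the pose to reach, as a shift and turn from the pose commanded when the call began, along the tool's axes at that moment; what a row does not reach only later rows make up. A row lasts 1/8 s, in which the tool goes at most 62.5 mm and 10.7 degrees, less where a joint would pass 70% of its speed; a pose out of reach is approached as far as the arm can. A call with a gripper value outside its range is refused whole. The fingers move at their own pace and stop on an object; FORCE is the grip in N (left out, the last holds). Time passes only in rows, so rows that repeat a pose let the fingers close. It gives the time, the measured TCP pose, the force, the opening and the grip force at its end, in the units of the state.
- status.sense(): the state, without advancing time (a new reading comes with each control period).
- eyes.snapshot(name): name is "scene" or "top"; returns a dict with "img" (480x640x3 uint8, red, green, blue), "mtx" (3x3 intrinsics, pixels), "R" (3x3) and "t" (3): a world point X has camera coordinates R X + t. Camera axes: x right, y down, z forward; pixel columns grow to the right and rows downward; lengths in mm; the calibration is good to about 2 mm. A picture is of the moment at which its call begins. There is no depth.
- r.hand_in(): hands the job in; it is judged then, once.
The state is a dict: "time": time; "joint_pos": joint angles; "qd": joint speeds; "joint_efforts": joint torques, N m; "tool_pos": TCP position; "tcp_rot": TCP orientation; "ft_force": force on the tool from outside, world axes, zero at the start; "wrist_torque": the same for the moment, N m; "finger_gap": finger opening in mm; "grip_force": force on a finger pad.
Only numpy, scipy, OpenCV 4.12 (cv2) and the standard library are available. Lean on these libraries where they do the work, as an engineer would, in place of code of your own. Each camera call takes 0.05 s, during which the arm holds its last target. There are 200 camera calls.

## Task

Take the T-bolt by its red knob out of the plywood holder, lower its head through the stop block's window into the table slot, and turn the knob clockwise until the head sits crosswise to the slot. Then keep turning clockwise until the stop block is clamped snug: feel for it, and do not force the bolt or overtighten it. Leave the stop block where it is set, let go, and leave the other things alone.

Things in the scene. Friction and masses are not known exactly. Their poses are not given: they have to be found in the camera images.
- slot_table: Fixed slotted table section, 260 x 100 mm, 34 mm high, aluminium on a green base plate 6 mm thick. Origin: centre of its underside; x runs along the T slot, z up. The slot is 22 mm wide at the top (y -11 to 11 mm) between lips 10 mm thick (z 24 to 34 mm); below them the channel is 34 mm wide (z 6 to 24 mm). Both ends open.
- slot_lips: The two aluminium lips, 10 mm thick, that form the top of the slot table and overhang its slot; part of it. Origin: on the slot's centre line at the lips' underside, 24 mm above the slot table's origin.
- stop_block: Loose wooden stop block (0.3 kg) lying on the slot table, kept in line by two keys in the slot, free to slide along it. Plate 12 mm thick, 70 mm wide (y), x -40 to 75 mm, with a dark fence 13 mm thick at x 62 to 75 mm, 42 mm high. Origin: centre of the window at the plate's underside (its top is at z = 12 mm); the window goes through, 42 mm along x (the slot), 26 mm along y.
- bolt: Steel T-bolt standing in the holder, 0.26 kg with knob. Origin: centre of the head's underside; x along the head, z up the shank. Head 32 (x) x 19 (y) x 9 mm, the same after half a turn; two corners, diagonally across, cut back, so in the channel it turns clockwise (from above) about 97 degrees to a stop; anticlockwise it jams. Shank 12 mm thick, top at 82 mm with a yellow bar 30 x 6 mm along x.
- bolt_shank (a point): Point on the bolt's axis 34 mm above its origin, near the underside of the steel spring washer (44 mm across), which is 33 to 36 mm above the origin, not known closer. On the washer the round red knob, 50 mm across: its top is 30 mm above the washer's underside. In the slot the washer rests on the stop block. Clockwise the knob winds down the thread 2.55 mm per rad.
- bolt_top (a point): Middle of the yellow bar, 80 mm above the bolt's origin. Knob drag 0.1 Nm: the bolt turns with it until stopped, then rises 1.9 to 5 mm; then the washer (20 N/mm) gives, the knob sinks in the hand and the torque climbs: some 0.3 to 0.4 Nm (15 to 22 N) is snug, 8 N or less loose, over 45 N too much; one rad adds 35 N. A 12 to 14 N grip on the knob slips at snug; 30 N overtightens.
- holder: Fixed plywood block, 100 x 80 x 30 mm. Origin: centre of its underside; z up. An oblong pocket at its middle, 35 mm (x) x 22 mm (y), 18 mm deep, in which the bolt's head stands on the floor 12 mm above the underside.
- glue: Bystander: white glue bottle, 56 mm across, 130 mm tall. Origin: centre of its underside.
- jar: Bystander: glass jar with dark lid, 64 mm across, 80 mm tall. Origin: centre of its underside.
- offcut: Bystander: dark wood offcut, 60 x 90 x 22 mm. Origin: centre of its underside.
- wrench: Bystander: steel wrench, 180 mm long, lying flat. Origin: centre of its underside.
Not all that is in view belongs to the job. Leave any blue or pink look-alike of the bolt alone. There is more than one size of the stop_block; the one meant has the size given above.

How it is judged (in metres and radians):
On the way, in this order (a step that is already met when the one before it is completed fails the run):
1. the bolt stands upright through the window with its head down in the slot's channel (z of bolt in the frame of slot_table between 0.004 and 0.019 m and y of bolt in the frame of slot_table between -0.008 and 0.008 m and angle between bolt's own z axis and vertical below 0.12 rad and horizontal distance between bolt and stop_block below 0.02 m), for 0.2 s.
2. the head is turned crosswise in the channel (all of step 1 and angle between the x axis of bolt and the y axis of slot_table, either way round below 0.35 rad), for 0.2 s.
At the end, for the whole second after the job is handed in: The bolt stands upright (within 7 degrees) in the stop block's window, head in the channel and crosswise to the slot (within 20 degrees), pulling on the slot lips with more than 8 N; the stop block is within 12 mm of where it was; everything is released and at rest (all of step 2 and contact force between bolt and slot_lips above 8 N and distance of stop_block from where it was at the start of the episode below 0.012 m and linear speed of each of bolt, stop_block below 0.01 m/s); the robot touches nothing.
It fails at once if the bolt is forced or overtightened: more than 45 N between it and the slot lips (contact force between bolt and slot_lips above 45 N).
It fails at once if the stop block is shifted by more than 20 mm (distance of stop_block from where it was at the start of the episode above 0.02 m).
It fails at once if a bystander is moved by more than 30 mm (distance of any of glue, jar, offcut, wrench from where it was at the start of the episode above 0.03 m).
It also fails if it takes over 69 s, if anything falls off the work surface, if the arm or the gripper's body presses on something with over 40 N, if the wrist force passes 120 N, or if a joint passes its speed limit or range.

## Working session

There is one attempt and no reset: what is moved stays moved. The work goes in short steps, Python scripts to look and compute and a shell command to move; the robot and the scene stay as the last step left them, time stands still between calls to the robot, and variables do not carry over. Pictures are saved under pics/ and viewed, at most 10 in all, crops included, and the job is handed in when it is done.

```bash
mkdir -p pics; ls
python3 - <<'E'
from bench import status, eyes, r
import cv2
print(status.sense())
for n in("scene","top"):
    s=eyes.snapshot(n); cv2.imwrite(f"pics/{n}0.png",s["img"][:,:,::-1]); print(n,s["mtx"],s["R"],s["t"])
E
```

```text
pics
{'time': 0.0, 'joint_pos': array([-7.66850859e+01,  7.51618963e+00,  8.53313907e+01, -2.05363801e-03,
        8.72618803e+01, -4.89684491e+00]), 'qd': array([-0.02076772, -0.07577754, -0.00328272, -0.05280252, -0.09915448,
        0.02122581]), 'joint_efforts': array([-6.80012236e-04, -5.69399142e+01, -5.00546372e+01, -1.43282045e-04,
        1.46481363e-02,  2.65867192e-05]), 'tool_pos': array([ 187.35720271, -569.39717897,  230.21293246]), 'tcp_rot': array([-1.79890764e+02, -7.30015905e-03,  1.82118522e+01]), 'ft_force': array([ 0.41196723, -0.59839391, -0.38090841]), 'wrist_torque': array([-0.01528864,  0.04454685, -0.02817478]), 'grip_force': 0.0, 'finger_gap': 85.28352588549883}
scene [[624.12521497   0.         327.86403048]
 [  0.         624.12521497 236.37303757]
 [  0.           0.           1.        ]] [[-0.89673084  0.44233006  0.01476208]
 [ 0.31120569  0.65391804 -0.68959569]
 [-0.31468209 -0.61378768 -0.72404411]] [ 460.55609811  -96.54402981 1568.11353154]
top [[607.39807478   0.         318.5963718 ]
 [  0.         607.39807478 241.93928855]
 [  0.           0.           1.        ]] [[ 0.02616527 -0.99965338 -0.00291585]
 [-0.99713371 -0.02589196 -0.07109133]
 [ 0.0709912   0.00476761 -0.99746555]] [ -20.638151    519.44922593 1610.37229986]
```

View pics/scene0.png

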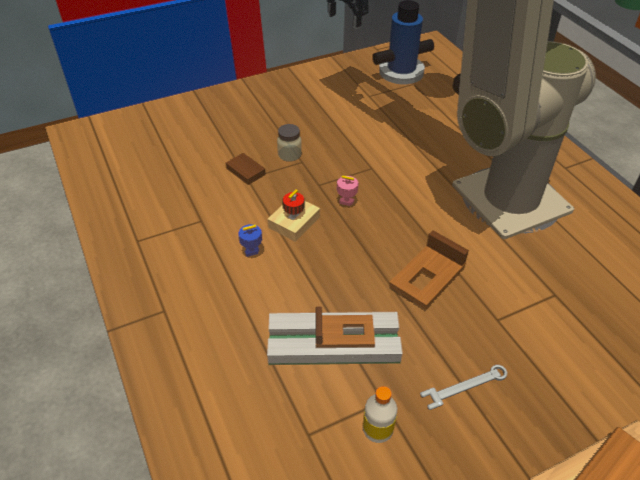

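View pics/top0.png

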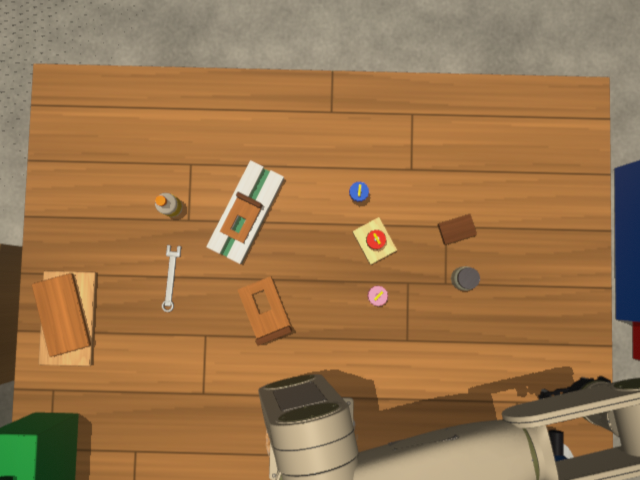

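Candidates for the bolt (scene/top pixels):
- Red knob in the plywood holder: (293,203)/(376,240). This matches the description, so it is my choice.
- Blue look-alike: (251,238)/(359,191).
- Pink look-alike: (347,188)/(378,296).

Candidates for the stop block:
- The one on the slot table: (345,330)/(241,218). This is the one in the job.
- The loose one: (430,270)/(265,310). It is a decoy.

Next I measure both and check a crop.

```bash
cat > h.py <<'E'
import cv2,numpy as np
from bench import status, eyes, r
def ray(s,p):
    c=-s["R"].T@s["t"]; d=s["R"].T@np.linalg.inv(s["mtx"])@np.array([p[0],p[1],1.]); return c,d/np.linalg.norm(d)
def plane(s,p,z):
    c,d=ray(s,p); return c+d*(z-c[2])/d[2]
def two(s1,p1,s2,p2):
    c1,d1=ray(s1,p1);c2,d2=ray(s2,p2)
    k=np.linalg.lstsq(np.c_[d1,-d2],c2-c1,rcond=None)[0]
    a,b=c1+k[0]*d1,c2+k[1]*d2; return (a+b)/2,np.linalg.norm(a-b)
def mask(s,lo,hi,box):
    m=cv2.inRange(cv2.cvtColor(s["img"],cv2.COLOR_RGB2HSV),np.array(lo),np.array(hi))
    o=np.zeros_like(m);x0,y0,x1,y1=box;o[y0:y1,x0:x1]=m[y0:y1,x0:x1]
    return o
def cen(m): 
    ys,xs=np.nonzero(m); return np.array([xs.mean(),ys.mean()]),len(xs)
def axis(s,m,z):
    ys,xs=np.nonzero(m); P=np.array([plane(s,p,z)[:2] for p in zip(xs,ys)])
    u,sv,v=np.linalg.svd(P-P.mean(0),full_matrices=False); return np.degrees(np.arctan2(v[0,1],v[0,0])),P.mean(0),sv/np.sqrt(len(P))
YEL=((22,150,140),(35,255,255))
E
python3 - <<'E'
from h import *
S=eyes.snapshot("scene");T=eyes.snapshot("top")
bs=(283,185,307,215);bt=(362,226,392,254)
ys,yt=mask(S,*YEL,bs),mask(T,*YEL,bt)
a,b=cen(ys),cen(yt);print("yel",a,b,two(S,a[0],T,b[0]))
print("bar ang scene",axis(S,ys,94),"top",axis(T,yt,94))
red=lambda s,bx:mask(s,(0,180,90),(6,255,255),bx)|mask(s,(172,180,90),(180,255,255),bx)
a,b=cen(red(S,bs)),cen(red(T,bt));print("red",a,b,plane(T,b[0],75))
# white table rectangle in top
for nm,s,bx,lo,hi in(("table",T,(195,150,295,270),(0,0,150),(180,60,255)),("stop",T,(210,180,280,255),(5,120,40),(17,255,255)),("tableS",S,(255,295,410,370),(0,0,120),(180,60,255)),("hold",T,(345,210,405,270),(18,30,120),(32,149,255))):
    m=mask(s,lo,hi,bx); rc=cv2.minAreaRect(cv2.findNonZero(m)); print(nm,rc,[np.round(plane(s,p,dict(table=34,stop=46,tableS=34,hold=30)[nm]),1)[:2] for p in cv2.boxPoints(rc)])
big=lambda s,x,y,w,h:cv2.resize(s["img"][y:y+h,x:x+w,::-1],(400,300),interpolation=cv2.INTER_CUBIC)
cv2.imwrite("pics/crop.png",np.vstack([np.hstack([big(T,195,160,120,90) ,big(T,336,205,80,60)]),np.hstack([big(S,260,290,160,120),big(S,253,175,80,60)])]))
E
```

```text
yel (array([293.07692308, 192.92307692]), 26) (array([376.58333333, 238.45833333]), 24) (array([ 527.21495515, -155.43037879,   94.78244122]), np.float64(0.1641381237585738))
bar ang scene (np.float64(32.40259969725064), array([ 526.91957046, -156.29075035]), array([9.61268015, 1.83836692])) top (np.float64(-150.3834369429037), array([ 527.20706909, -155.46022461]), array([7.91680533, 1.61717916]))
red (array([293.15740741, 200.99537037]), 216) (array([375.65277778, 239.5462963 ]), 216) [ 525.82737398 -154.83352542   75.        ]
table ((244.70233154296875, 211.56785583496094), (37.355499267578125, 97.22749328613281), 26.965715408325195) [array([499. , 291.5]), array([734.9, 182.3]), array([691.3,  91.6]), array([456.3, 201.4])]
stop ((244.5, 217.0), (74.0, 69.0), 90.0) [array([675.3, 285.5]), array([680. , 102.2]), array([483.3,  96.2]), array([478.6, 277.9])]
tableS ((333.8223876953125, 334.79974365234375), (44.78470230102539, 134.06687927246094), 89.39049530029297) [array([697.6,  90.1]), array([449.5, 205.1]), array([503.7, 297.6]), array([737.2, 188.7])]
hold ((374.2322692871094, 240.42225646972656), (39.16685485839844, 31.193286895751953), 61.189208984375) [array([551.1, -93.1]), array([ 593.2, -165.1]), array([ 502.8, -217. ]), array([ 460.9, -145.2])]
```

View pics/crop.png

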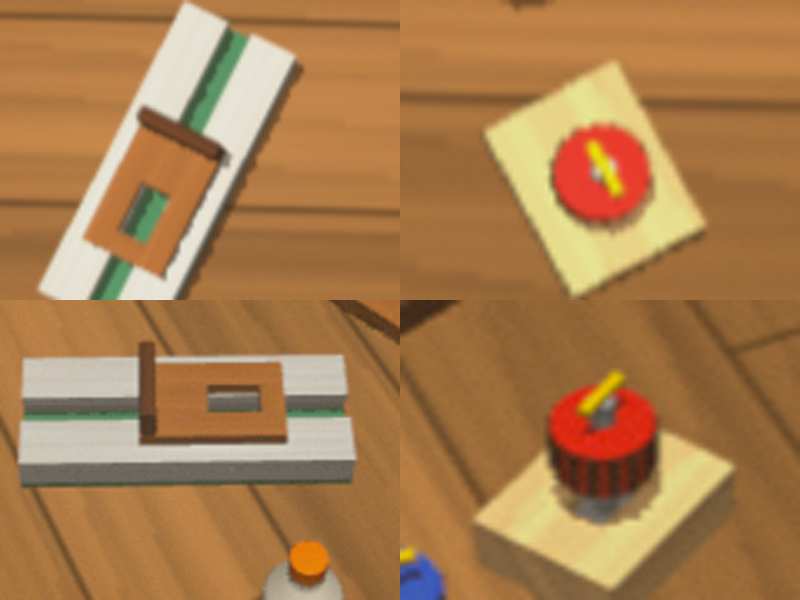

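The crop confirms the red-knobbed bolt in the holder (top px 376,240), with its bar along the holder's x axis. The stop block on the slot table has its window at about (238,223) and its fence at the far end. Next, the precise window and slot measurement.

Run:
```python
from h import *
S=eyes.snapshot("scene");T=eyes.snapshot("top")
ang=np.radians(-24.9);X=np.array([np.cos(ang),np.sin(ang)]);Y=np.array([-X[1],X[0]])
for nm,s,seed,bx in(("S",S,(333,335),(310,310,385,355)),("T",T,(232,228),(215,185,270,250))):
    m=mask(s,(5,120,110),(20,255,255),bx)
    n,l=cv2.connectedComponents(m); k=(l==np.bincount(l[seed[1]-3:seed[1]+4,seed[0]-3:seed[0]+4].ravel())[1:].argmax()+1).astype(np.uint8)*255
    cs,h=cv2.findContours(k,cv2.RETR_CCOMP,cv2.CHAIN_APPROX_NONE)
    for c,hh in zip(cs,h[0]):
        if len(c)<12: continue
        P=np.array([plane(s,p[0],46)[:2] for p in c]); rc=cv2.minAreaRect(P.astype(np.float32))
        u,v=P@X,P@Y
        print(nm,"hole" if hh[3]>=0 else "outer",np.round(rc[0],1),np.round(rc[1],1),round(rc[2],1),"u",np.percentile(u,[0,10,90,100]).round(1),"v",np.percentile(v,[0,10,90,100]).round(1), "ctr(10/90)", np.round(X*np.mean(np.percentile(u,[5,95]))+Y*np.mean(np.percentile(v,[5,95])),1))
    g=mask(s,(55,60,20),(95,255,255),(200,150,300,265) if nm=="T" else(255,295,410,370)); 
    w=mask(s,(0,0,120),(180,60,255),(195,150,295,270) if nm=="T" else(255,295,410,370))
    ys,xs=np.nonzero(w);P=np.array([plane(s,p,34)[:2] for p in zip(xs,ys)]);v=P@Y;u=P@X
    sel=(u>u.min()+8)&(u<u.min()+50)|(u<u.max()-8)&(u>u.max()-60)
    print("white v hist",np.histogram(v[sel],bins=np.arange(np.floor(v.min()),v.max()+3,3)),"u",u.min(),u.max())
```

```text
S outer [575.5 202. ] [ 69.1 111.8] 64.4 u [381.2 383.7 488.5 493. ] v [390.3 390.8 460.3 460.8] ctr(10/90) [574.5 202.5]
S hole [561.7 207.9] [28.6 43.9] 64.3 u [399.9 400.8 443.4 444. ] v [410.6 410.7 439.5 439.6] ctr(10/90) [561.8 207.9]
white v hist (array([56, 77, 47, 47, 47, 64, 77, 47, 46, 47, 83, 57, 47, 22,  0,  0,  0,
        0,  0,  3, 48, 58, 84, 51, 49, 78, 67, 48, 64, 81, 49, 62, 82, 40,
        0,  0]), array([375., 378., 381., 384., 387., 390., 393., 396., 399., 402., 405.,
       408., 411., 414., 417., 420., 423., 426., 429., 432., 435., 438.,
       441., 444., 447., 450., 453., 456., 459., 462., 465., 468., 471.,
       474., 477., 480., 483.])) u 329.6831797488973 589.9574275986748
T outer [576.5 201.4] [ 72.7 115.1] 65.4 u [380.6 384.  494.1 495.5] v [389.1 390.2 457.9 462. ] ctr(10/90) [576.7 199.9]
T hole [560.2 207.6] [29.7 44.9] 65.0 u [398.2 399.4 442.  443.2] v [409.2 410.4 438.8 439. ] ctr(10/90) [560.4 207.9]
T hole [614.8 170.7] [25.   7.1] 64.8 u [482.2 482.2 489.3 489.4] v [401.2 404.1 423.4 426.2] ctr(10/90) [614.8 170.7]
white v hist (array([40, 39, 40, 39, 42, 37, 43, 36, 44, 35, 45, 34, 46, 33,  9,  0,  0,
        0,  0,  0, 29, 34, 45, 34, 44, 35, 44, 35, 43, 36, 42, 37, 42, 37]), array([373., 376., 379., 382., 385., 388., 391., 394., 397., 400., 403.,
       406., 409., 412., 415., 418., 421., 424., 427., 430., 433., 436.,
       439., 442., 445., 448., 451., 454., 457., 460., 463., 466., 469.,
       472., 475.])) u 329.6228583351701 589.0725024920713
```

```bash
cat >> h.py <<'E'
from scipy.spatial.transform import Rotation as Ro
def go(x,y,z,yaw,st=None):
    st=st or status.sense(); p=st["tool_pos"]; R=Ro.from_euler("xyz",st["tcp_rot"],degrees=True)
    d=R.inv().apply(np.array([x,y,z])-p)/10; rv=(R.inv()*Ro.from_euler("xyz",[180,0,yaw],degrees=True)).as_rotvec()
    print("pos",p.round(1),st["tcp_rot"].round(2),"J6",st["joint_pos"][5].round(1),"gap",round(st["finger_gap"],1),"F",st["ft_force"].round(1),"T",st["wrist_torque"].round(2)," -> shift",d.round(2),"rot",rv.round(3))
E
python3 -c "from h import *;go(527,-155.3,230,125)"
```

```text
pos [ 187.5 -569.8  230.9] [-179.96   -0.     18.21] J6 -4.9 gap 85.6 F [-1.   0.4 -0.1] T [ 0.04 -0.05  0.03]  -> shift [ 45.21 -28.76   0.11] rot [-0.000e+00 -1.000e-03 -1.864e+00]
```

```bash
python3 -m handwheel '{"series": [[[45.2,-28.8,0,0,0,-1.864,1],[45.2,-28.8,0,0,0,-1.864,1],[45.2,-28.8,0,0,0,-1.864,1],[45.2,-28.8,0,0,0,-1.864,1],[45.2,-28.8,0,0,0,-1.864,1],[45.2,-28.8,0,0,0,-1.864,1],[45.2,-28.8,0,0,0,-1.864,1],[45.2,-28.8,0,0,0,-1.864,1],[45.2,-28.8,0,0,0,-1.864,1],[45.2,-28.8,0,0,0,-1.864,1],[45.2,-28.8,0,0,0,-1.864,1],[45.2,-28.8,0,0,0,-1.864,1]]]}'; python3 -c "from h import *;go(527,-155.3,110,125)"
```

```text
time: 1.8
tool_pos: [526.6, -155.5, 231.3]
tcp_rot: [-180.0, -0.0, 124.7]
ft_force: [-0.7, -0.4, 0.4]
finger_gap: 85.8
grip_force: 0.0
pos [ 526.6 -155.5  231.3] [-179.99   -0.    124.74] J6 -56.5 gap 85.8 F [-0.7 -0.4  0.4] T [ 0.02  0.07 -0.  ]  -> shift [-0.    0.04 12.13] rot [-0.    -0.    -0.005]
```

```bash
python3 -m handwheel '{"series": [[[0,0.05,5,0,0,0,1],[0,0.05,10,0,0,0,1],[0,0.05,14,0,0,0,1],[0,0.05,17,0,0,0,1],[0,0.05,18.3,0,0,0,1],[0,0.05,18.3,0,0,0,1],[0,0.05,18.3,0,0,0,0.4],[0,0.05,18.3,0,0,0,0.4],[0,0.05,18.3,0,0,0,0.4],[0,0.05,18.3,0,0,0,0.4],[0,0.05,18.3,0,0,0,0.4],[0,0.05,18.3,0,0,0,0.4]]]}' 20; python3 -c "
from h import *;go(527,-155.3,48,125);print(status.sense()['grip_force'])
S=eyes.snapshot('scene');cv2.imwrite('pics/g.png',cv2.resize(S['img'][140:260,213:373,::-1],(800,600)))"
```

```text
time: 3.3
tool_pos: [528.4, -155.5, 49.9]
tcp_rot: [179.9, 0.1, 125.0]
ft_force: [-0.8, -1.4, 6.8]
finger_gap: 49.4
grip_force: 23.7
pos [ 528.4 -155.5   49.9] [1.7993e+02 1.4000e-01 1.2500e+02] J6 -56.7 gap 49.4 F [-0.8 -1.4  6.8] T [-0.12  0.28 -0.  ]  -> shift [ 0.09 -0.1   0.19] rot [0.001 0.002 0.   ]
23.74678462743759
```

View pics/g.png

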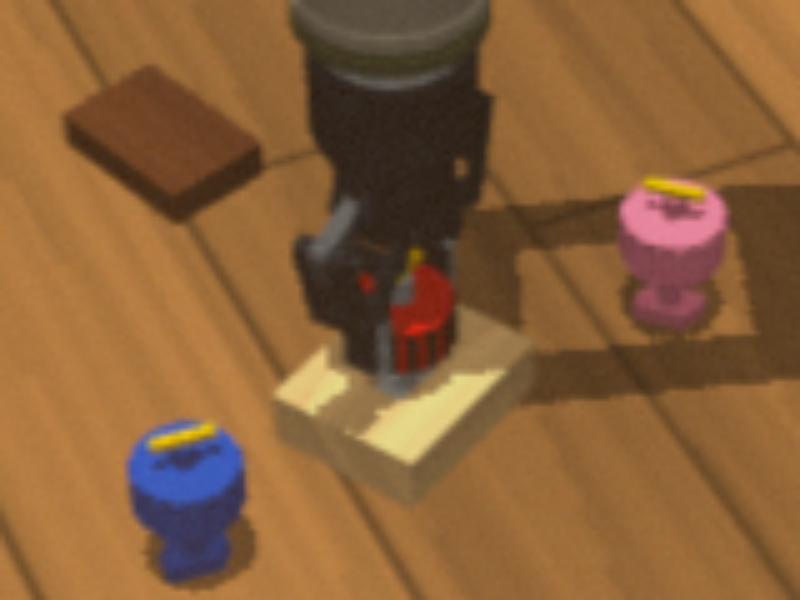

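The grip is on the red knob (crop px 420,315), with a gap of 49.4 mm and nothing else touched. Lifting.

```bash
python3 -m handwheel '{"series": [[[0,0,-1,0,0,0,0.4],[0,0,-2.5,0,0,0,0.4],[0,0,-4.5,0,0,0,0.4],[0,0,-7,0,0,0,0.4],[0,0,-9,0,0,0,0.4],[0,0,-9,0,0,0,0.4]]]}'; python3 -c "
from h import *;go(560.9,207.9,138,-110.0)
"
```

```text
time: 4.1
tool_pos: [528.8, -155.4, 140.8]
tcp_rot: [179.9, 0.2, 125.0]
ft_force: [0.1, 0.1, -2.6]
finger_gap: 49.5
grip_force: 23.1
pos [ 528.8 -155.4  140.8] [179.86   0.2  125.01] J6 -56.7 gap 49.5 F [ 0.1  0.1 -2.6] T [-0.01 -0.    0.01]  -> shift [27.91 23.47  0.24] rot [-2.000e-03  5.000e-03 -2.181e+00]
```

```bash
python3 -m handwheel '{"series": [[[3,2.5,0,0,0,-0.18,0.4],[6,5,0,0,0,-0.36,0.4],[9,7.5,0,0,0,-0.54,0.4],[12,10,0,0,0,-0.72,0.4],[15,12.5,0,0,0,-0.9,0.4],[18,15,0,0,0,-1.08,0.4],[21,17.5,0,0,0,-1.26,0.4],[23,19.5,0,0,0,-1.44,0.4],[25,21,0,0,0,-1.62,0.4],[26.5,22.3,0,0,0,-1.8,0.4],[27.5,23.2,0,0,0,-1.98,0.4],[27.9,23.5,0,0,0,-2.15,0.4]]]}'; python3 -m handwheel '{"series": [[[0,0,0,0,0,-0.03,0.4],[0,0,0,0,0,-0.03,0.4],[0,0,0,0,0,-0.03,0.4],[0,0,0,0,0,-0.03,0.4]]]}'; python3 -c "
from h import *;go(560.9,207.9,138,-110.0)
S=eyes.snapshot('scene');T=eyes.snapshot('top')
a=lambda s,x,y,w,h:cv2.resize(s['img'][y:y+h,x:x+w,::-1],(400,300),interpolation=cv2.INTER_CUBIC)
cv2.imwrite('pics/c.png',np.hstack([a(S,280,240,120,90),a(T,190,170,120,90)]))
go(560.9,207.9,138,-110.0)"
```

```text
time: 5.6
tool_pos: [558.9, 209.2, 136.7]
tcp_rot: [179.9, -0.1, -111.4]
ft_force: [0.3, -0.5, -4.2]
finger_gap: 48.9
grip_force: 23.1
time: 6.1
tool_pos: [559.7, 208.2, 138.3]
tcp_rot: [180.0, -0.0, -110.2]
ft_force: [-0.5, 0.8, -3.2]
finger_gap: 49.3
grip_force: 23.1
pos [559.7 208.2 138.3] [ 180.     -0.   -110.18] J6 -144.3 gap 49.3 F [-0.5  0.8 -3.2] T [ 0.02 -0.01  0.01]  -> shift [-0.01 -0.12  0.03] rot [ 0.    -0.    -0.003]
pos [559.8 208.3 138.4] [-179.99    0.   -110.14] J6 -144.4 gap 49.4 F [-0.2 -0.4 -3. ] T [0.02 0.01 0.01]  -> shift [ 0.   -0.12  0.04] rot [-0.     0.    -0.002]
```

View pics/c.png

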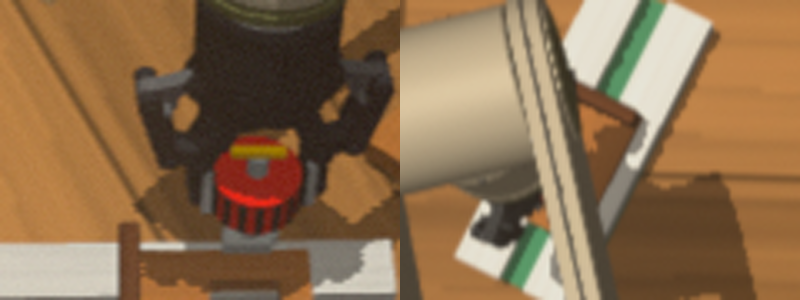

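```bash
cat >> h.py <<'E'
ang=np.radians(-24.9);X=np.array([np.cos(ang),np.sin(ang)]);Y=np.array([-X[1],X[0]])
def bar(z,box):
    S=eyes.snapshot("scene"); m=mask(S,*YEL,box); a,c,sv=axis(S,m,z); 
    print("bar px",cen(m),"ang",round(a%180,1),"ctr",c.round(1),"u,v",(c@X).round(1),(c@Y).round(1),"half-sd",sv.round(1)); return S
E
python3 - <<'E'
from h import *
for z in(182.2,183.2): bar(z,(340,275,375,292))
go(560.9,207.9,138,-110)
E
```

```text
bar px (array([357.16129032, 284.5483871 ]), 31) ang 153.6 ctr [559.5 207.2] u,v 420.2 423.5 half-sd [7.9 1.3]
bar px (array([357.24137931, 284.51724138]), 29) ang 155.0 ctr [559.8 207.9] u,v 420.2 424.3 half-sd [7.6 1.2]
pos [559.8 208.4 138.4] [-1.7999e+02  1.0000e-02 -1.1012e+02] J6 -144.4 gap 49.5 F [-0.5  0.6 -2.9] T [-0.01  0.02  0.03]  -> shift [ 0.01 -0.12  0.04] rot [-0.     0.    -0.002]
```

```bash
python3 -m handwheel '{"series": [[[-0.03,-0.1,2,0,0,0,0.4],[-0.03,-0.1,3.5,0,0,0,0.4],[-0.03,-0.1,4.5,0,0,0,0.4],[-0.03,-0.1,5,0,0,0,0.4],[-0.03,-0.1,5.25,0,0,0,0.4],[-0.03,-0.1,5.5,0,0,0,0.4],[-0.03,-0.1,5.75,0,0,0,0.4],[-0.03,-0.1,6,0,0,0,0.4],[-0.03,-0.1,6,0,0,0,0.4]]]}'; python3 -c "
from h import *;go(560.9,207.9,78,-110);bar(123.5,(330,290,385,330))"
```

```text
time: 7.42
tool_pos: [560.6, 208.4, 78.1]
tcp_rot: [180.0, -0.0, -110.1]
ft_force: [0.3, -0.4, -2.5]
finger_gap: 49.6
grip_force: 23.1
pos [560.6 208.4  78.1] [ 1.7999e+02 -1.0000e-02 -1.1009e+02] J6 -144.4 gap 49.6 F [ 0.3 -0.4 -2.5] T [0.   0.04 0.03]  -> shift [ 0.04 -0.04  0.01] rot [ 0.    -0.    -0.002]
bar px (array([355.61538462, 305.46153846]), 26) ang 154.2 ctr [560.8 209.6] u,v 420.4 426.3 half-sd [7.7 1.2]
```

```bash
python3 -m handwheel '{"series": [[[0,0,0.2,0,0,0,0.4],[0,0,0.4,0,0,0,0.4],[0,0,0.6,0,0,0,0.4],[0,0,0.8,0,0,0,0.4],[0,0,0.8,0,0,0,0.4]]]}'; python3 -c "
from h import *;go(560.9,207.9,70,-110)"; python3 -m handwheel '{"series": [[[0,0,0.2,0,0,0,0.4],[0,0,0.4,0,0,0,0.4],[0,0,0.6,0,0,0,0.4],[0,0,0.8,0,0,0,0.4],[0,0,0.8,0,0,0,0.4]]]}'; python3 -c "
from h import *;go(560.9,207.9,62,-110)"
```

```text
time: 8.1
tool_pos: [560.6, 208.4, 70.0]
tcp_rot: [180.0, -0.0, -110.1]
ft_force: [0.1, 0.8, -3.2]
finger_gap: 49.3
grip_force: 23.1
pos [560.6 208.4  70. ] [ 1.7998e+02 -2.0000e-02 -1.1009e+02] J6 -144.4 gap 49.3 F [ 0.1  0.8 -3.2] T [-0.    0.04  0.01]  -> shift [ 0.03 -0.05  0.  ] rot [ 0.    -0.    -0.002]
time: 8.72
tool_pos: [560.6, 208.4, 62.0]
tcp_rot: [180.0, -0.0, -110.1]
ft_force: [1.1, 0.2, -3.3]
finger_gap: 49.1
grip_force: 23.1
pos [560.6 208.4  62. ] [ 1.7998e+02 -1.0000e-02 -1.1009e+02] J6 -144.4 gap 49.1 F [ 1.1  0.2 -3.3] T [-0.01 -0.01  0.03]  -> shift [ 0.03 -0.05  0.  ] rot [ 0.    -0.    -0.002]
```

```bash
python3 -m handwheel '{"series": [[[0,0,0.2,0,0,0,0.4],[0,0,0.4,0,0,0,0.4],[0,0,0.6,0,0,0,0.4],[0,0,0.8,0,0,0,0.4],[0,0,0.9,0,0,0,0.4],[0,0,0.9,0,0,0,0.4]]]}'; python3 -m handwheel '{"series": [[[0,0,0.05,0,0,0,0.4],[0,0,0.1,0,0,0,0.4],[0,0,0.1,0,0,0,0.4]]]}' |sed -n 2,4p; python3 -m handwheel '{"series": [[[0,0,0.05,0,0,0,0.4],[0,0,0.1,0,0,0,0.4],[0,0,0.1,0,0,0,0.4]]]}' |sed -n 2,4p
```

```text
time: 9.48
tool_pos: [560.7, 208.4, 53.2]
tcp_rot: [180.0, -0.0, -110.1]
ft_force: [-0.2, 0.2, -2.4]
finger_gap: 49.1
grip_force: 23.1
tool_pos: [560.7, 208.4, 52.3]
tcp_rot: [180.0, -0.0, -110.1]
ft_force: [0.1, 0.0, -2.6]
tool_pos: [560.7, 208.4, 51.2]
tcp_rot: [180.0, -0.0, -110.1]
ft_force: [0.7, 0.6, -2.3]
```

```bash
for i in 1; do python3 -m handwheel '{"series": [[[0,0,0.05,0,0,0,0.4],[0,0,0.1,0,0,0,0.4],[0,0,0.1,0,0,0,0.4]]]}' |sed -n 2,4p; done;  python3 -m handwheel '{"series": [[[0,0,0.05,0,0,0,0.4],[0,0,0.1,0,0,0,0.4],[0,0,0.1,0,0,0,0.4]]]}' |sed -n 2,4p
```

```text
tool_pos: [560.8, 208.4, 50.3]
tcp_rot: [180.0, 0.0, -110.1]
ft_force: [-0.1, 1.1, -3.3]
tool_pos: [560.9, 208.5, 49.7]
tcp_rot: [-180.0, 0.0, -110.1]
ft_force: [-2.4, -0.5, 1.9]
```

```bash
python3 -m handwheel '{"series": [[[0,0,0,0,0,0.13,0.4],[0,0,0,0,0,0.26,0.4],[0,0,0,0,0,0.39,0.4],[0,0,0,0,0,0.52,0.4],[0,0,0,0,0,0.65,0.4],[0,0,0,0,0,0.78,0.4],[0,0,0,0,0,0.91,0.4],[0,0,0,0,0,1.04,0.4],[0,0,0,0,0,1.17,0.4],[0,0,0,0,0,1.3,0.4],[0,0,0,0,0,1.43,0.4],[0,0,0,0,0,1.5,0.4]]]}';python3 -c "
from h import *;go(560.9,207.9,50,160)
S=bar(92,(330,300,385,340));cv2.imwrite('pics/t.png',cv2.resize(S['img'][270:360,280:400,::-1],(640,480)))"
```

```text
time: 12.48
tool_pos: [561.2, 208.8, 49.9]
tcp_rot: [179.9, 0.0, 163.8]
ft_force: [-1.5, 0.9, 2.2]
finger_gap: 49.1
grip_force: 23.3
pos [561.2 208.8  49.9] [1.7995e+02 4.0000e-02 1.6379e+02] J6 -58.3 gap 49.1 F [-1.5  0.9  2.2] T [ 0.16  0.21 -0.06]  -> shift [ 0.   -0.09 -0.01] rot [0.001 0.001 0.066]h.py:19: RuntimeWarning: Mean of empty slice.
  u,sv,v=np.linalg.svd(P-P.mean(0),full_matrices=False); return np.degrees(np.arctan2(v[0,1],v[0,0])),P.mean(0),sv/np.sqrt(len(P))
  ret = ret.dtype.type(ret / rcount)
Traceback (most recent call last):
  File "h.py", line 28, in bar
    S=eyes.snapshot("scene"); m=mask(S,*YEL,box); a,c,sv=axis(S,m,z);
                                                         ~~~~^^^^^^^
  File "h.py", line 19, in axis
    u,sv,v=np.linalg.svd(P-P.mean(0),full_matrices=False); return np.degrees(np.arctan2(v[0,1],v[0,0])),P.mean(0),sv/np.sqrt(len(P))
           ~~~~~~~~~~~~~^^^^^^^^^^^^^^^^^^^^^^^^^^^^^^^^^
numpy.linalg.LinAlgError: 1-dimensional array given. Array must be at least two-dimensional
```

```bash
cat > t.sh <<'E'
python3 -c "
from h import *;s=status.sense();print(round(s['time'],2),s['tool_pos'].round(1),'yaw',s['tcp_rot'][2].round(1),'J6',s['joint_pos'][5].round(1),'F',s['ft_force'].round(1),'T',s['wrist_torque'].round(3),'e6',s['joint_efforts'][5].round(3),'grip',round(s['grip_force'],1))"
E
sh t.sh
python3 -m handwheel '{"series": [[[0,0,0,0,0,0.1,0.4],[0,0,0,0,0,0.2,0.4]]]}'>/dev/null;sh t.sh
python3 -m handwheel '{"series": [[[0,0,0,0,0,0.1,0.4],[0,0,0,0,0,0.2,0.4]]]}'>/dev/null;sh t.sh
python3 -m handwheel '{"series": [[[0,0,0,0,0,0.1,0.4],[0,0,0,0,0,0.2,0.4]]]}'>/dev/null;sh t.sh
```

```text
12.53 [561.2 208.8  49.8] yaw 163.6 J6 -58.2 F [-1.8 -0.   2.2] T [0.225 0.146 0.056] e6 -0.712 grip 23.3
12.78 [561.2 208.9  49.9] yaw 152.4 J6 -46.9 F [-0.3  0.4  0.7] T [0.361 0.014 0.089] e6 -1.63 grip 23.3
13.03 [561.2 208.8  49.7] yaw 141.0 J6 -35.5 F [-0.1  0.8  0.2] T [0.299 0.016 0.141] e6 -1.513 grip 23.2
13.28 [561.  208.7  49.5] yaw 129.5 J6 -24.0 F [-1.6  1.8  1.1] T [0.227 0.046 0.194] e6 -1.493 grip 23.2
```

```bash
python3 -m handwheel '{"series": [[[0,0,0,0,0,0,0.4]]]}'>/dev/null;sh t.sh
python3 -m handwheel '{"series": [[[0,0,0,0,0,0.1,0.4],[0,0,0,0,0,0.15,0.4],[0,0,0,0,0,0.15,0.4]]]}'>/dev/null;sh t.sh
python3 -m handwheel '{"series": [[[0,0,0,0,0,0.1,0.4],[0,0,0,0,0,0.15,0.4],[0,0,0,0,0,0.15,0.4]]]}'>/dev/null;sh t.sh
```

```text
13.4 [561.1 208.6  49.6] yaw 129.7 J6 -24.2 F [-0.   1.1  2.3] T [0.194 0.008 0.013] e6 1.107 grip 23.2
13.78 [561.  208.5  49.5] yaw 121.2 J6 -15.7 F [-0.9  0.5  1. ] T [ 0.152 -0.087  0.095] e6 0.645 grip 23.2
14.15 [560.9 208.4  49.4] yaw 112.6 J6 -7.1 F [-1.4  0.3  1.1] T [ 0.123 -0.001  0.074] e6 0.651 grip 23.2
```

```bash
for i in a; do
python3 -m handwheel '{"series": [[[0,0,0,0,0,0.1,0.4],[0,0,0,0,0,0.15,0.4],[0,0,0,0,0,0.15,0.4]]]}'>/dev/null;sh t.sh
python3 -m handwheel '{"series": [[[0,0,0,0,0,0.1,0.4],[0,0,0,0,0,0.15,0.4],[0,0,0,0,0,0.15,0.4]]]}'>/dev/null;sh t.sh
python3 -m handwheel '{"series": [[[0,0,0,0,0,0.1,0.4],[0,0,0,0,0,0.15,0.4],[0,0,0,0,0,0.15,0.4]]]}'>/dev/null;sh t.sh
done
```

```text
14.53 [560.7 208.3  49.3] yaw 104.0 J6 1.5 F [-2.1 -1.6  1.3] T [-0.097  0.083  0.046] e6 0.607 grip 23.2
14.9 [560.7 208.2  49.3] yaw 95.4 J6 10.1 F [-1.8 -2.3  1.6] T [-0.211  0.122  0.031] e6 0.602 grip 23.2
15.28 [560.6 208.2  49.2] yaw 86.8 J6 18.7 F [-2.1 -1.8  2. ] T [-0.347  0.226  0.075] e6 0.61 grip 23.3
```

```bash
python3 -m handwheel '{"series": [[[0,0,0,0,0,0.1,0.4],[0,0,0,0,0,0.15,0.4],[0,0,0,0,0,0.15,0.4]]]}'>/dev/null;sh t.sh
python3 -m handwheel '{"series": [[[0,0,0,0,0,0.1,0.4],[0,0,0,0,0,0.15,0.4],[0,0,0,0,0,0.15,0.4]]]}'>/dev/null;sh t.sh
python3 -c "
from h import *
S=eyes.snapshot('scene');cv2.imwrite('pics/t.png',cv2.resize(S['img'][270:360,280:400,::-1],(640,480)))"
```

```text
15.65 [560.5 208.2  49.2] yaw 78.2 J6 27.3 F [-3.6 -2.8  3. ] T [-0.557  0.271  0.104] e6 0.627 grip 23.3
16.02 [560.5 208.2  49.2] yaw 69.6 J6 35.9 F [-3.3 -3.4  2.2] T [-0.629  0.388  0.056] e6 0.634 grip 23.3
```

View pics/t.png

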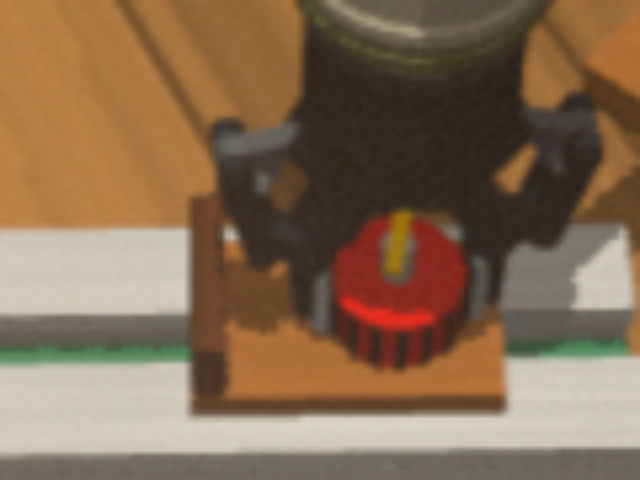

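The bar (crop px 398,243) now points crosswise to the slot, the fingers are clear of the fence, and the block is in place. I keep winding in small steps.

```bash
python3 -m handwheel '{"series": [[[0,0,0,0,0,0.1,0.4],[0,0,0,0,0,0.15,0.4],[0,0,0,0,0,0.15,0.4]]]}'>/dev/null;sh t.sh
python3 -m handwheel '{"series": [[[0,0,0,0,0,0.1,0.4],[0,0,0,0,0,0.15,0.4],[0,0,0,0,0,0.15,0.4]]]}'>/dev/null;sh t.sh
python3 -m handwheel '{"series": [[[0,0,0,0,0,0.1,0.4],[0,0,0,0,0,0.1,0.4],[0,0,0,0,0,0.1,0.4]]]}'>/dev/null;sh t.sh
```

```text
16.45 [560.5 208.2  49.1] yaw 61.0 J6 44.5 F [-4.  -3.3  1. ] T [-0.718  0.483  0.08 ] e6 0.634 grip 23.2
16.82 [560.3 208.1  48.9] yaw 52.4 J6 53.1 F [-4.2 -3.8  1.7] T [-0.761  0.486  0.119] e6 0.587 grip 23.1
17.2 [560.2 208.1  48.8] yaw 46.7 J6 58.7 F [-3.9 -4.4 -0.5] T [-0.782  0.493 -0.081] e6 0.004 grip 23.0
```

```bash
python3 -m handwheel '{"series": [[[0,0,0,0,0,0.05,0.4],[0,0,0,0,0,0.1,0.4]]]}'>/dev/null;sh t.sh
python3 -m handwheel '{"series": [[[0,0,0,0,0,0.05,0.4],[0,0,0,0,0,0.1,0.4]]]}'>/dev/null;sh t.sh
python3 -m handwheel '{"series": [[[0,0,0,0,0,0.05,0.4],[0,0,0,0,0,0.1,0.4]]]}'>/dev/null;sh t.sh
```

```text
17.45 [560.1 208.2  48.6] yaw 40.9 J6 64.5 F [-2.9 -3.  -1.8] T [-0.823  0.462  0.392] e6 -0.491 grip 22.8
17.7 [560.  208.1  48.5] yaw 35.2 J6 70.3 F [-3.2 -3.3 -1.5] T [-0.845  0.42   0.367] e6 -0.443 grip 22.7
17.95 [560.  208.2  48.3] yaw 29.5 J6 76.0 F [-2.7 -1.4 -1.3] T [-0.445  0.283  0.429] e6 -0.408 grip 22.5
```

```bash
python3 -m handwheel '{"series": [[[0,0,0,0,0,0,0.4]]]}'>/dev/null;sh t.sh
python3 -m handwheel '{"series": [[[0,0,0,0,0,0,0.4]]]}'>/dev/null;sh t.sh
python3 -m handwheel '{"series": [[[0,0,0,0,0,0.02,0.4],[0,0,0,0,0,0.04,0.4]]]}'>/dev/null;sh t.sh
```

```text
18.07 [560.  208.3  48.4] yaw 29.5 J6 76.0 F [-3.1 -2.2 -4.3] T [-0.719  0.397  0.179] e6 0.688 grip 22.2
18.2 [560.  208.3  48.4] yaw 29.5 J6 76.0 F [-2.7 -2.  -5.6] T [-0.705  0.393  0.165] e6 0.194 grip 22.2
18.45 [560.  208.4  48.5] yaw 27.0 J6 78.5 F [-4.4 -1.6 -9. ] T [-0.618  0.474  0.413] e6 0.059 grip 22.2
```

Torque while moving is steady at about 0.4 Nm and the knob is sinking, so it is snug. Releasing and retreating.

```bash
python3 -m handwheel '{"series": [[[0,0,0,0,0,0,0.6],[0,0,0,0,0,0,0.8],[0,0,0,0,0,0,0.8],[0,0,0,0,0,0,0.8],[0,0,0,0,0,0,0.8],[0,0,-1.5,0,0,0,0.8],[0,0,-5,0,0,0,0.8],[0,0,-10,0,0,0,0.8],[0,0,-15,0,0,0,0.8],[0,0,-20,0,0,0,0.8]]]}'; python3 -m handwheel '{"series": [[[-5,0,0,0,0,0,0.8],[-11,0,0,0,0,0,0.8],[-17,0,0,0,0,0,0.8],[-20,0,0,0,0,0,0.8],[-20,0,0,0,0,0,0.8]]]}'; python3 -c "
from h import *
S=bar(89,(330,300,385,345));T=eyes.snapshot('top')
a=lambda s,x,y,w,h:cv2.resize(s['img'][y:y+h,x:x+w,::-1],(400,300),interpolation=cv2.INTER_CUBIC)
cv2.imwrite('pics/f.png',np.hstack([a(S,260,280,160,120),a(T,190,160,120,90)]))"
```

```text
time: 19.7
tool_pos: [560.7, 208.4, 252.3]
tcp_rot: [180.0, -0.1, 27.0]
ft_force: [0.2, 0.3, -0.9]
finger_gap: 68.4
grip_force: 0.0
time: 20.32
tool_pos: [381.8, 117.0, 250.7]
tcp_rot: [179.9, -0.2, 27.0]
ft_force: [0.3, -0.4, -0.4]
finger_gap: 68.3
grip_force: 0.0
bar px (array([354.5       , 313.95238095]), 42) ang 53.7 ctr [558.5 204.2] u,v 420.6 420.4 half-sd [9.5 1.8]
```

View pics/f.png

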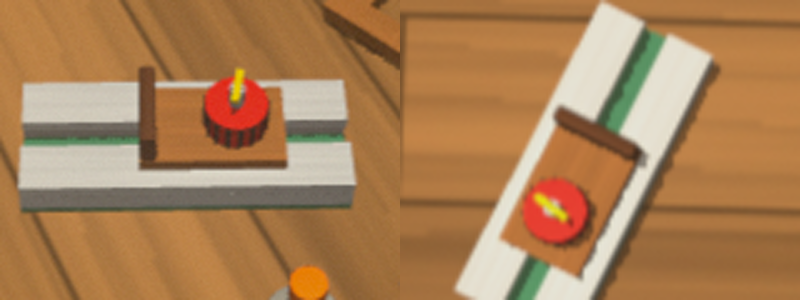

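Run:
```python
from h import *
S=eyes.snapshot("scene");T=eyes.snapshot("top")
ms=mask(S,*YEL,(330,300,385,345));mt=mask(T,*YEL,(215,190,270,250))
p,e=two(S,cen(ms)[0],T,cen(mt)[0]);print(p,e,p[:2]@X,p[:2]@Y,axis(S,ms,95)[0]%180,axis(T,mt,95)[0]%180)
m=mask(S,(5,120,110),(20,255,255),(310,310,385,355));n,l=cv2.connectedComponents(m);k=np.argwhere(l==l[340,333]);P=np.array([plane(S,(b,a),46)[:2] for a,b in k]);print((P@X).min(),(P@Y).min())
sh=status.sense();print(sh["time"],sh["ft_force"])
```

```text
[560.51737827 207.64438363  94.71412365] 0.3259847991684588 420.9882109101 424.3404855370103 52.94664348826801 54.56954520245874
381.33826420521456 377.8833614296987
20.525 [ 0.1859738  -0.87491326 -0.20724991]
```

```bash
python3 -c "
from bench import r;print(r.hand_in())"
```

```text
the job is handed in; nothing more can be done
None
```

I handed the job in at about 20.5 s of the 69 s allowed. The red T-bolt is in the slot through the stop block's window, its head about 11° past crosswise (limit 20°), and clamped at about 0.4 Nm (roughly 20 N, inferred from wrist torque; no direct force reading). The stop block measures where it was set, the gripper is clear, and no verdict came back.

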